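Seat the sample carrier and hold the photometer shutter half open

ROBOT

A 6-joint arm with a two-finger parallel gripper is mounted at the origin on the work surface. World frame = base frame: x ahead of the robot, y to its left, z up, the work surface at z = 0. Lengths are in m, angles in rad, forces in N, time in s.
With the tool pointing down it reaches from about 0.25 to 0.725 m from the base axis. Payload 4 kg.
Tool frame: the origin (TCP) lies midway between the tips of the shut fingers; the grasp point (between the pads) lies 19 mm behind it; z points along the fingers, y is the direction in which the jaws open and shut (so a half turn about z gives the same grasp; the last joint's range is limited). The gripper opens to 85 mm and grips with 20 to 120 N. Pads are 22 mm wide; open, the fingers measure 114 mm over their backs; the gripper's body (76 mm by 85 mm) begins 54 mm behind the grasp point. The pads swing forward as they close: fully open they stand 13 mm farther back than shut.
Start: joints at [-1.279, 0.241, 0.005, 1.335, 0, 1.571], TCP at [0.144, -0.479, 0.231] pointing down, gripper open.
Joint ranges: [-2.72, 2.72], [-1.05, 1.87], [-1.09, 1.28], [-1.99, 2.15], [-1.42, 1.44], [-3.14, 3.14]. Speed limits (rad/s): [2.79, 2.79, 3.14, 3.14, 3.14, 3.14].

INTERFACE

Orientations are given as a unit quaternion [x, y, z, w].
In Python, from workcell import bot gives the robot as it stands.
- The arm moves only by the shell command python3 -m inch 'ROWS'. ROWS is JSON, a list of rows, each a list of 5 numbers: the shift along the tool's x, y, z scaled (see below), then the turn about the tool's z scaled (see below), then the closure, from 0 (fully open) to 1 (shut). A call has 1 to 10 rows; each row is the pose to reach, as a shift and turn from the pose commanded when the call began, along the tool's axes at that moment; what a row does not reach only later rows make up. The controller multiplies each number of a shift by 100 cm and each number of a turn by 120 degrees. A row lasts 1/8 s, in which the tool goes at most 62.5 mm and 10.7 degrees, less where a joint would pass 70% of its speed; a pose out of reach is approached as far as the arm can. A call with a number of a shift or a turn outside -1 to 1 is refused whole. A call with a gripper value outside its range is refused whole. The fingers move at their own pace and stop on an object; the grip force is fixed at half the most. Time passes only in rows, so rows that repeat a pose let the fingers close. It gives the time, the measured TCP pose, the force and the opening at its end, in the units of the state.
- bot.get_obs(): the state, without advancing time (a new reading comes with each control period).
- bot.camera(name): name is "side" or "top"; returns the picture (420x560x3 uint8, red, green, blue); there is no depth.
- bot.calibration(name): a dict with "intrinsics" (3x3 intrinsics, pixels), "xyz" and "attitude" of the camera in the world. Camera axes: x right, y down, z forward; pixel columns grow to the right and rows downward; lengths in m; the calibration is good to about 2 mm. A picture is of the moment at which its call begins. calibration takes no time and is no camera call.
- bot.job_done(): hands the job in, once; it reports no verdict.
Trained networks look in the newest picture that a camera, given by its name, has taken for a name from the list of things; names that differ only in an ending like _2 or _b are one class to them, and where a whole thing is asked for, a point or a joint stands for the part that bears it (a point fixed in the world has none). Each returns a list of dicts, best first, with "score" (0 to 1); they miss things now and then, are a little off and sometimes report something else, mostly with a low value. They report only what shows in the picture. A call takes as long as a camera call.
- bot.masks_of(camera, target): "pixels" (420x560 bool, what is visible of it) and "extent" ([left, top, width, height] as shares, 0 to 1, of the picture: columns of its width, rows of its height, round what is visible of it).
- bot.spot_point(camera, target): "point" ([column, row] as shares, 0 to 1, of the picture: columns of its width, rows of its height: a listed point, or the origin of a listed thing).
The state is a dict: "clock": time; "joint_pos": joint angles; "joint_vel": joint speeds; "tau": joint torques, N m; "eef_pos": TCP position; "tool_rot": TCP orientation; "ft_force": force on the tool from outside, world axes, zero at the start; "ft_torque": the same for the moment, N m; "grip_width": finger opening in m.
Only numpy, scipy, OpenCV 4.12 (cv2) and the standard library are available. Lean on these libraries where they do the work, as an engineer would, in place of code of your own. Each camera call takes 0.05 s, during which the arm holds its last target.

TASK

Lower the sample carrier (don't drop it) onto the photometer's two alignment pegs until its plate lies flat on the stage, and let go of it. Then, with the gripper's fingers, slide the sprung shutter (it has an upright tab) against its spring to the half-way mark and finish while still holding it there, steady: it closes if released. Keep the shutter closed until the carrier is seated, and leave everything else on the bench where it stands.

Things in the scene. Friction and masses are not known exactly. Their poses are not given: they have to be found in the camera images.
- photometer: Grey bench instrument, fixed: deck 230 mm deep (its x) by 340 mm wide (its y), deck top 50 mm above the bench; a white lamp housing 55 mm deep and 40 mm higher runs along the back (+x) edge. Origin: centre of the underside, on the bench; x to its back, y to its left, z up. The left half (+y) of the deck is the stage with two pegs, the right half (-y) carries the shutter.
- stage (a point): Point on the deck top midway between the two upright steel pegs, at (-30, 85, 50) mm in the photometer's frame; axes as the photometer's. The pegs stand 34 mm before and behind it along its x; each is 8 mm in diameter and 20 mm tall, the top 8 mm tapering to a 2.4 mm tip.
- carrier: Sample carrier, loose, about 180 g: aluminium plate 96 mm (its x) by 44 mm (its y) by 14 mm thick, with two 11 mm through holes 34 mm either side of the centre along x, and a black upright cell holder, 26 by 26 mm, on its middle, 14 to 64 mm above the underside: the grip. Origin: underside centre, z up. Seated, its origin is at the stage point, its x along the photometer's x; either way round fits.
- shutter (a joint): Travel of the shutter blade, m: 0 closed (where the spring keeps it), 0.060 fully open; it opens along the photometer's +y, towards the stage. The spring rises from about 2.7 N at 0 to 8.1 N at half travel (0.030) and 13.5 N at 0.060.
- shutter_tab (a point): Upright black tab on the blade, moves with the shutter: 26 mm (photometer's x) by 12 mm (photometer's y, the slide direction), from 7 to 53 mm above the deck. Origin: under the tab's centre at deck-top height; axes as the photometer's.
- half_mark (a point): Fixed point at deck-top height where the origin of the shutter tab is when the shutter is at half travel. The blade is 112 mm (x) by 60 mm (y), its top 7 mm above the deck, between two 9 mm high guides; a pointer at its middle runs over five ticks on the front guide, the long middle tick being the half-way mark. At half travel the blade covers half of the round white window.
- dishes: Bystander: stack of three culture dishes, 90 mm in diameter, 44 mm tall. Origin: underside centre.
- beaker: Bystander: empty glass beaker, 68 mm in diameter, 80 mm tall. Origin: underside centre.
- dish_tower: Bystander: stack of five culture dishes, 90 mm in diameter, 73 mm tall. Origin: underside centre.
- reagent: Bystander: capped bottle, 64 mm in diameter, 100 mm tall. Origin: underside centre.
- vial: Bystander: small capped vial, 28 mm in diameter, 55 mm tall. Origin: underside centre.
- counter: Bystander: hand tally counter, 100 by 50 by 36 mm. Origin: underside centre.

How it is judged:
By the outcome, as a careful person would: the job done as asked, in the order asked, and still so for the second after the job is handed in, while the arm keeps its last pose, push and grip.
It also fails if it takes over 64 s, if anything falls off the work surface, if the arm or the gripper's body presses on something with over 40 N, if the wrist force passes 120 N, or if a joint passes its speed limit or range.

## Working session

There is one attempt and no reset: what is moved stays moved. The work goes in short steps, Python scripts to look and compute and a shell command to move; the robot and the scene stay as the last step left them, time stands still between calls to the robot, and variables do not carry over. Pictures are saved under pics/ and viewed, and the job is handed in when it is done.

```bash
ls; mkdir -p pics; python3 - <<'E'
from workcell import bot
import cv2
print(bot.get_obs())
for c in("side","top"):
    im=bot.camera(c); cv2.imwrite(f"pics/{c}0.png",im[:,:,::-1]); print(c,bot.calibration(c))
    for t in ["carrier","stage","shutter_tab","half_mark","photometer"]:
        print(c,t,[(round(d['score'],2),[round(d['point'][0]*560,1),round(d['point'][1]*420,1)]) for d in bot.spot_point(c,t)[:2]])
E
```

```text
pics
{'clock': 0.0, 'joint_pos': array([-1.27896056e+00,  2.41417726e-01,  3.75918572e-03,  1.33519614e+00,
       -2.18064071e-05,  1.57081045e+00]), 'joint_vel': array([ 2.04816452e-03,  7.84408436e-04, -3.89349346e-05, -3.00823676e-05,
       -3.13687083e-05, -1.91425958e-03]), 'tau': array([ 1.28846234e-03, -3.72323406e+01,  2.52402985e+01,  1.69031799e-02,
        2.06287150e-04, -2.19582454e-06]), 'eef_pos': array([ 0.14367248, -0.4782727 ,  0.23042392]), 'tool_rot': array([ 9.89373363e-01,  1.45393565e-01, -1.60437189e-04, -1.01665136e-03]), 'ft_force': array([-0.06071018,  0.86799462, -0.50476188]), 'ft_torque': array([0.01613267, 0.04081768, 0.00157903]), 'grip_width': 0.0852249241115663}
side {'intrinsics': array([[438.33984003,   0.        , 280.80157372],
       [  0.        , 438.33984003, 214.61971517],
       [  0.        ,   0.        ,   1.        ]]), 'xyz': array([ 0.29960852, -0.77605131,  0.6202994 ]), 'attitude': array([ 0.86377127, -0.15005337,  0.07293342, -0.47546176])}
side carrier [(0.59, [258.5, 200.4])]
side stage [(0.7, [300.6, 256.4])]
side shutter_tab [(0.82, [353.1, 329.8])]
side half_mark [(0.81, [339.8, 314.2])]
side photometer [(0.64, [336.8, 297.3]), (0.52, [354.4, 332.3])]
top {'intrinsics': array([[478.09653369,   0.        , 279.11565239],
       [  0.        , 478.09653369, 215.44770375],
       [  0.        ,   0.        ,   1.        ]]), 'xyz': array([0.46051116, 0.04261486, 1.16641801]), 'attitude': array([ 0.70732688, -0.70564841,  0.02789566, -0.03115825])}
top carrier [(0.68, [198.7, 205.9])]
top stage [(0.71, [339.6, 211.6])]
top shutter_tab [(0.77, [434.3, 205.6]), (0.4, [340.9, 209.5])]
top half_mark [(0.58, [422.2, 206.6])]
top photometer [(0.64, [376.7, 196.4]), (0.35, [239.8, 133.9])]
```

View pics/top0.png

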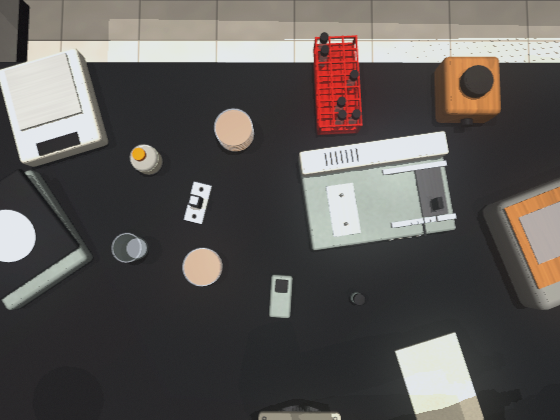

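View pics/side0.png

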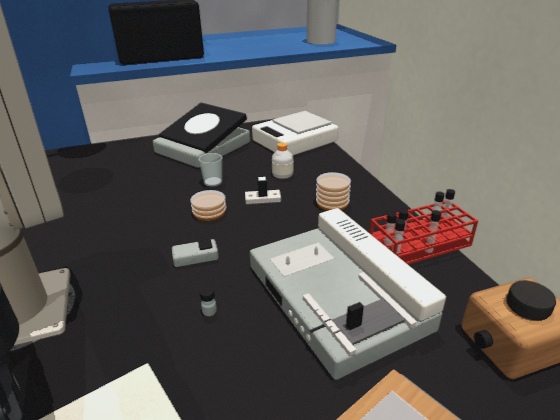

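The top view shows the carrier at about (198,203) and the stage pegs at about (342,203). The shutter tab is at about (436,203), and the bystanders are clear of the line between them. Next I'll work out metric positions.

```bash
cat > h.py <<'E'
import numpy as np, cv2
from scipy.spatial.transform import Rotation as R
from workcell import bot
def cam(c):
    k=bot.calibration(c); return np.array(k['intrinsics']),np.array(k['xyz']),R.from_quat(k['attitude']).as_matrix()
def ray(c,uv):
    K,t,A=cam(c); d=A@np.linalg.solve(K,[uv[0],uv[1],1.]); return t,d
def at_z(c,uv,z):
    t,d=ray(c,uv); return t+d*(z-t[2])/d[2]
def tri(a,b):
    t1,d1=ray('top',a); t2,d2=ray('side',b)
    M=np.zeros((3,3)); v=np.zeros(3)
    for t,d in((t1,d1),(t2,d2)):
        d=d/np.linalg.norm(d); P=np.eye(3)-np.outer(d,d); M+=P; v+=P@t
    return np.linalg.solve(M,v)
def proj(c,p):
    K,t,A=cam(c); q=K@(A.T@(np.array(p)-t)); return q[:2]/q[2]
E
python3 - <<'E'
from h import *
np.set_printoptions(precision=4,suppress=True)
P={'top':dict(carrier=(198.7,205.9,0),stage=(339.6,211.6,.05),tab=(434.3,205.6,.05),half=(422.2,206.6,.05),phot=(376.7,196.4,0)),
'side':dict(carrier=(258.5,200.4,0),stage=(300.6,256.4,.05),tab=(353.1,329.8,.05),half=(339.8,314.2,.05),phot=(336.8,297.3,0))}
for k in P['top']:
    print(k,*[at_z(c,P[c][k][:2],P[c][k][2]) for c in P],tri(P['top'][k][:2],P['side'][k][:2]))
for t in ["dishes","beaker","dish_tower","reagent","vial","counter"]:
    pass
T=cv2.imread('pics/top0.png');S=cv2.imread('pics/side0.png')
a=cv2.resize(T[120:260,290:470],None,fx=4.4,fy=4.2,interpolation=cv2.INTER_CUBIC); a=cv2.resize(T[125:255,290:470],(792,572),interpolation=cv2.INTER_CUBIC); cv2.imwrite('pics/tz.png',a)
cv2.imwrite('pics/tc.png',cv2.resize(T[170:240,160:240],(640,560),interpolation=cv2.INTER_CUBIC))
cv2.imwrite('pics/sz.png',cv2.resize(S[210:360,240:440],(800,600),interpolation=cv2.INTER_CUBIC))
E
```

```text
carrier [0.5813 0.2455 0.    ] [0.576  0.2385 0.    ] [ 0.5801  0.2468 -0.0053]
stage [ 0.5633 -0.0938  0.05  ] [ 0.5701 -0.0966  0.05  ] [ 0.5669 -0.095   0.0491]
tab [ 0.5779 -0.3158  0.05  ] [ 0.5801 -0.3169  0.05  ] [ 0.5791 -0.3164  0.0496]
half [ 0.5755 -0.2874  0.05  ] [ 0.5747 -0.276   0.05  ] [ 0.5726 -0.284   0.0589]
phot [ 0.6056 -0.1912  0.    ] [ 0.6136 -0.1875  0.    ] [ 0.608  -0.1914  0.0046]
```

View pics/tz.png

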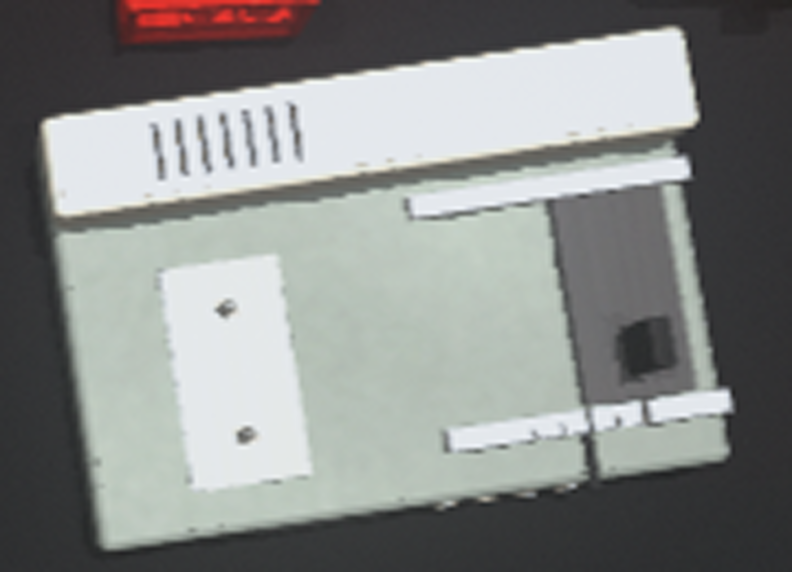

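View pics/tc.png

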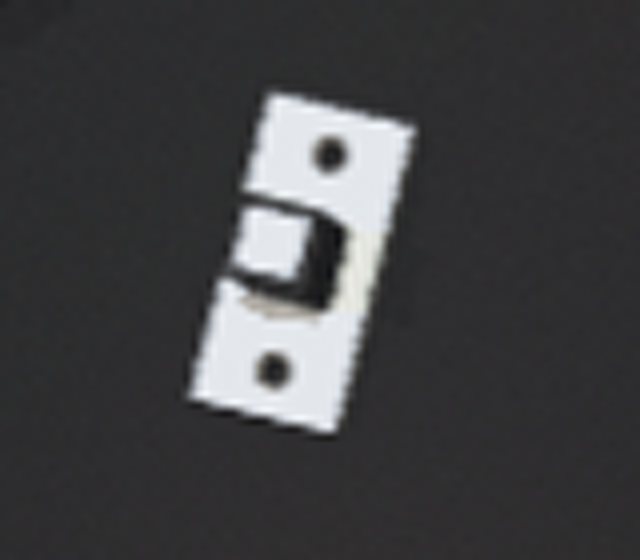

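View pics/sz.png

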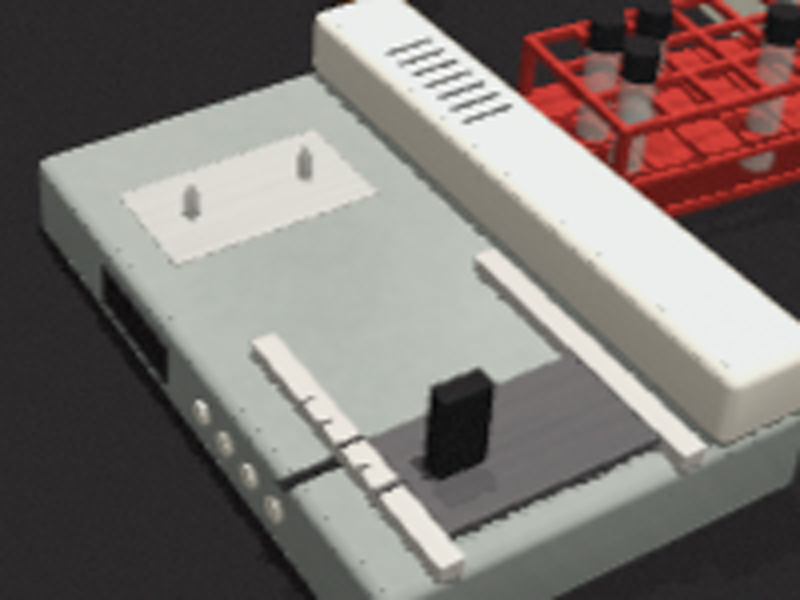

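```bash
python3 - <<'E'
from h import *
np.set_printoptions(precision=4,suppress=True)
f=lambda p:(p[0]/4.4+290-.4,p[1]/4.4+125-.4)
g=lambda p:(p[0]/8+160-.45,p[1]/8+170-.45)
s=lambda p:(p[0]/4+240-.4,p[1]/4+210-.4)
for z in(.05,.06,.07):
    b=at_z('top',f((226,308)),z);fr=at_z('top',f((246,434)),z);v=b-fr
    print('pegs top z',z,(b+fr)/2,np.linalg.norm(v),np.degrees(np.arctan2(v[1],v[0])))
for z,p,q in((.07,(305,148),(191,187)),(.05,(305,180),(191,217))):
    b=at_z('side',s(p),z);fr=at_z('side',s(q),z);v=b-fr
    print('pegs side z',z,(b+fr)/2,np.linalg.norm(v),np.degrees(np.arctan2(v[1],v[0])))
# deck front edge corners
a=at_z('top',f((101,548)),.05);b=at_z('top',f((728,458)),.05);v=a-b
print('front edge',a,b,np.linalg.norm(v),np.degrees(np.arctan2(v[1],v[0]))-90)
a=at_z('top',f((43,120)),.09);b=at_z('top',f((684,27)),.09);v=a-b
print('back edge',a,b,np.linalg.norm(v),np.degrees(np.arctan2(v[1],v[0]))-90)
a=at_z('top',g((330,154)),.014);b=at_z('top',g((272,370)),.014);v=a-b
print('carrier holes',(a+b)/2,np.linalg.norm(v),np.degrees(np.arctan2(v[1],v[0])))
c=[at_z('top',g(p),.014) for p in((268,92),(416,127),(337,434),(188,398))]
print('corners',np.mean(c,0),[np.linalg.norm(c[i]-c[i-1]) for i in range(4)])
t=[at_z('top',g(p),.064) for p in((247,205),(312,217),(297,280),(233,268))]
print('cell top',np.mean(t,0),[np.linalg.norm(t[i]-t[i-1]) for i in range(4)])
# tab top centre
t=[at_z('top',f(p),.103) for p in((637,321),(667,316),(677,370),(650,375))]
print('tab top',np.mean(t,0),[np.linalg.norm(t[i]-t[i-1]) for i in range(4)])
print('tab top side',np.mean([at_z('side',s(p),.103) for p in((428,386),(480,369),(494,378),(440,397))],0))
for n in ["dishes","beaker","dish_tower","reagent","vial","counter"]:
    d=bot.spot_point('top',n)
    if d: print(n,round(d[0]['score'],2),at_z('top',(d[0]['point'][0]*560,d[0]['point'][1]*420),0)[:2])
o=bot.get_obs();print(o['clock'],R.from_quat(o['tool_rot']).as_matrix())
E
```

```text
pegs top z 0.05 [ 0.5698 -0.1024  0.05  ] 0.06817941349418209 8.493063490161491
pegs top z 0.06 [ 0.5688 -0.1011  0.06  ] 0.06756871559526802 8.493063490161488
pegs top z 0.07 [ 0.5678 -0.0998  0.07  ] 0.06695801769635393 8.493063490161486
pegs side z 0.07 [ 0.569  -0.1058  0.07  ] 0.06789954448001109 8.685518181652741
pegs side z 0.05 [ 0.569  -0.1061  0.05  ] 0.06749682955560793 6.904313262250411
front edge [ 0.4754 -0.0302  0.05  ] [ 0.5239 -0.3628  0.05  ] 0.33616349924321437 8.288554836675274
back edge [0.6965 0.0018 0.09  ] [ 0.7461 -0.3318  0.09  ] 0.3372337181329592 8.46435871749577
carrier holes [0.5887 0.2469 0.014 ] 0.06795897001515895 -14.04532566842375
corners [0.5885 0.2466 0.014 ] [np.float64(0.09615955630472159), np.float64(0.04648116060431717), np.float64(0.0962922965581798), np.float64(0.04654340338265356)]
cell top [0.5887 0.2465 0.064 ] [np.float64(0.0187889678799013), np.float64(0.01927202531160669), np.float64(0.018843882846839122), np.float64(0.018960475055872363)]
tab top [ 0.578  -0.3096  0.103 ] [np.float64(0.028176100782056606), np.float64(0.01550415195696299), np.float64(0.02790456137306468), np.float64(0.013974586323442789)]
tab top side [ 0.5811 -0.3125  0.103 ]
dishes 0.92 [0.4278 0.2353]
beaker 0.96 [0.4797 0.3995]
dish_tower 0.69 [0.7569 0.1524]
reagent 0.61 [0.6912 0.365 ]
vial 0.47 [ 0.3595 -0.1378]
counter 0.65 [0.3623 0.0529]
0.9 [[ 0.9577  0.2877  0.    ]
 [ 0.2877 -0.9577 -0.    ]
 [ 0.      0.     -1.    ]]
```

Both views agree to 2–4 mm:

| Item | Position (m) | Yaw |
|---|---|---|
| Carrier | (0.5886, 0.2467) | −14° |
| Stage | about (0.569, −0.103) | 8.4° |
| Tab | about (0.579, −0.314) | as the stage |

First I'll move to above the carrier.

```bash
cat >> h.py <<'E'
def row(x,y,z,yaw,o=None):
    o=o or bot.get_obs(); M=R.from_quat(o['tool_rot']).as_matrix()
    d=M.T@(np.array([x,y,z])-o['eef_pos']); cur=np.degrees(np.arctan2(M[1,0],M[0,0]))
    t=-(yaw-cur); print('clock',round(float(o['clock']),2),'pos',np.round(o['eef_pos'],4),'yaw',round(cur,2),'tilt',np.round(M[2],4),'F',np.round(o['ft_force'],1),'w',round(float(o['grip_width']),4))
    print('ROW',np.round(d,4),'turn',round(t/120,4))
E
python3 -m inch '[[0.634,-0.566,0.05,0.256,0],[0.634,-0.566,0.05,0.256,0],[0.634,-0.566,0.05,0.256,0],[0.634,-0.566,0.05,0.256,0],[0.634,-0.566,0.05,0.256,0],[0.634,-0.566,0.05,0.256,0],[0.634,-0.566,0.05,0.256,0],[0.634,-0.566,0.05,0.256,0],[0.634,-0.566,0.05,0.256,0],[0.634,-0.566,0.05,0.256,0]]'
python3 -c "
from h import *
row(.5886,.2467,.15,-14)"
```

```text
clock: 2.15
eef_pos: [0.4373, -0.0664, 0.1965]
tool_rot: [0.996, -0.089, 0.001, -0.021]
ft_force: [0.0, -0.3, -0.1]
grip_width: 0.0852
clock 2.15 pos [ 0.4373 -0.0664  0.1965] yaw -10.2 tilt [-9.000e-04 -4.120e-02 -9.991e-01] F [ 0.  -0.3 -0.1] w 0.0852
ROW [ 0.0934 -0.3328  0.0601] turn 0.0316
```

```bash
python3 -m inch '[[0.08,-0.28,0.04,0.03,0],[0.08,-0.28,0.04,0.03,0],[0.08,-0.28,0.04,0.03,0],[0.08,-0.28,0.04,0.03,0],[0.08,-0.28,0.04,0.03,0],[0.08,-0.28,0.04,0.03,0],[0.08,-0.28,0.04,0.03,0]]'
python3 -c "
from h import *
row(.5886,.2467,.12,-14)"
```

```text
clock: 3.02
eef_pos: [0.5122, -0.0526, 0.1724]
tool_rot: [0.996, -0.077, 0.0, -0.045]
ft_force: [-0.5, 0.6, -0.3]
grip_width: 0.0854
clock 3.02 pos [ 0.5122 -0.0526  0.1724] yaw -8.85 tilt [-0.006  -0.0902 -0.9959] F [-0.5  0.6 -0.3] w 0.0854
ROW [ 0.0297 -0.3015  0.0798] turn 0.0429
```

```bash
python3 -c "
from h import *
o=bot.get_obs();print(o['joint_pos'],o['joint_vel'],o['ft_force'],o['tau'])
cv2.imwrite('pics/t1.png',bot.camera('top')[:,:,::-1]);cv2.imwrite('pics/s1.png',bot.camera('side')[:,:,::-1])
row(.5886,.2467,.12,-14)"
```

```text
[-0.15545301  0.30710949 -0.0649625   1.20486238  0.09029422  3.14061662] [0.01295217 0.07703133 0.07746633 0.00396877 0.00337439 0.00075331] [-0.54691352  0.5581621  -0.26595543] [-2.04946473e-02 -3.95761299e+01  2.40978527e+01  1.87002390e-02
  2.90086269e-01 -1.67875339e-05]
clock 3.12 pos [ 0.5123 -0.0525  0.1723] yaw -8.85 tilt [-0.006  -0.0902 -0.9959] F [ 0.2  0.4 -0.7] w 0.0856
ROW [ 0.0297 -0.3014  0.0797] turn 0.043
```

View pics/t1.png

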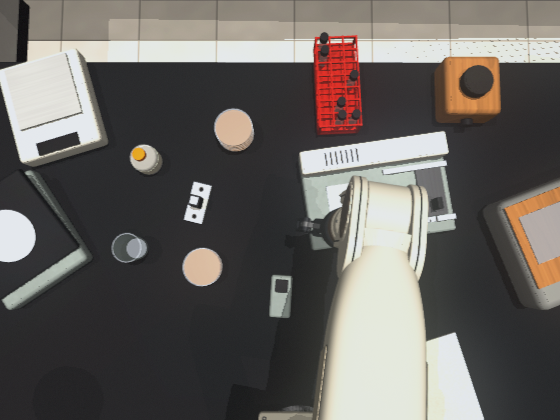

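View pics/s1.png

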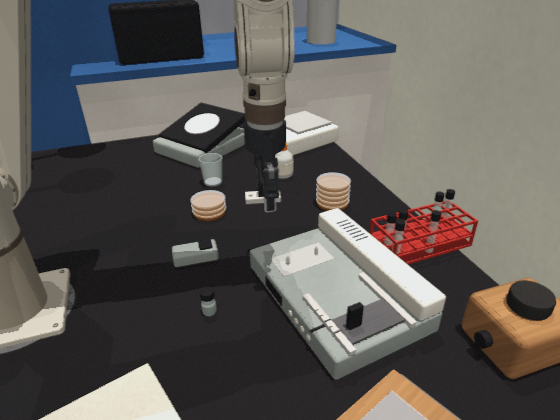

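Joint 6 reached its limit: yaw is j1 − j6 + π, the opposite of what I assumed. That also tilted the tool. I'll turn the other way and use the half-turn-equivalent grasp, then check that the tilt clears.

```bash
python3 -m inch '[[0,0,0,-0.09,0],[0,0,0,-0.18,0],[0,0,0,-0.27,0],[0,0,0,-0.36,0],[0,0,0,-0.36,0]]'
python3 -c "
from h import *
print(bot.get_obs()['joint_pos'])
row(.5886,.2467,.14,76)"
```

```text
clock: 3.75
eef_pos: [0.5118, -0.0525, 0.1726]
tool_rot: [0.955, 0.294, 0.017, -0.042]
ft_force: [0.0, -0.7, 0.5]
grip_width: 0.0855
[-0.15550781  0.30602715 -0.06589287  1.20485679  0.09032941  2.38860145]
clock 3.75 pos [ 0.5118 -0.0525  0.1726] yaw 34.1 tilt [ 0.0573 -0.0699 -0.9959] F [ 0.  -0.7  0.5] w 0.0855
ROW [ 0.2291 -0.201   0.0601] turn -0.3491
```

The tilt is now part of the commanded pose: 0.09 rad, equal to j5. The opposite j6 limit should undo it by the same mechanism, so I'll turn there.

```bash
for i in 1 2; do :; done
python3 -m inch '[[0,0,0,-0.88,0],[0,0,0,-0.88,0],[0,0,0,-0.88,0],[0,0,0,-0.88,0],[0,0,0,-0.88,0],[0,0,0,-0.88,0],[0,0,0,-0.88,0],[0,0,0,-0.88,0],[0,0,0,-0.88,0],[0,0,0,-0.88,0]]'
python3 -m inch '[[0,0,0,-0.88,0],[0,0,0,-0.88,0],[0,0,0,-0.88,0],[0,0,0,-0.88,0],[0,0,0,-0.88,0],[0,0,0,-0.88,0],[0,0,0,-0.88,0],[0,0,0,-0.88,0],[0,0,0,-0.88,0],[0,0,0,-0.88,0]]'
python3 -m inch '[[0,0,0,-0.84,0],[0,0,0,-0.84,0],[0,0,0,-0.84,0],[0,0,0,-0.84,0],[0,0,0,-0.84,0],[0,0,0,-0.84,0],[0,0,0,-0.84,0],[0,0,0,-0.84,0],[0,0,0,-0.84,0],[0,0,0,-0.84,0]]'
python3 -c "
from h import *
print(bot.get_obs()['joint_pos'])
row(.5886,.2467,.14,76)"
```

```text
clock: 5.0
eef_pos: [0.5119, -0.0525, 0.1726]
tool_rot: [0.341, 0.939, 0.044, -0.012]
ft_force: [-0.3, 0.7, 0.2]
grip_width: 0.0858
clock: 6.25
eef_pos: [0.5118, -0.0525, 0.1726]
tool_rot: [-0.541, 0.84, 0.036, 0.028]
ft_force: [0.9, -0.7, 0.5]
grip_width: 0.0855
clock: 7.5
eef_pos: [0.5118, -0.0525, 0.1726]
tool_rot: [0.992, -0.119, -0.001, -0.045]
ft_force: [0.4, -0.6, 0.4]
grip_width: 0.0854
[-0.15548225  0.30621991 -0.06580106  1.20482005  0.09035341 -3.05835653]
clock 7.5 pos [ 0.5118 -0.0525  0.1726] yaw -13.66 tilt [-0.0135 -0.0894 -0.9959] F [ 0.4 -0.6  0.4] w 0.0854
ROW [ 0.0044 -0.3047  0.06  ] turn -0.7472
```

```bash

python3 -m inch '[[0,0.02,0,-0.06,0],[0,0.04,0,-0.08,0],[0,0.04,0,-0.08,0]]'
python3 -c "
from h import *
print(bot.get_obs()['joint_pos'])
row(.5886,.2467,.14,76)"
```

```text
clock: 7.88
eef_pos: [0.5078, -0.049, 0.1688]
tool_rot: [0.997, -0.066, 0.002, -0.028]
ft_force: [0.4, -0.1, -0.4]
grip_width: 0.0854
[-0.12994716  0.29596575 -0.08843859  1.18609959  0.05674992 -3.13890077]
clock 7.88 pos [ 0.5078 -0.049   0.1688] yaw -7.6 tilt [ 1.000e-04 -5.670e-02 -9.984e-01] F [ 0.4 -0.1 -0.4] w 0.0854
ROW [ 0.041  -0.3017  0.046 ] turn -0.6967
```

The mechanism works: the tilt fell from 0.090 to 0.057 rad. I'll repeat it.

```bash

python3 -m inch '[[0,0.02,0,-0.02,0],[0,0.04,0,-0.04,0],[0,0.04,0,-0.04,0]]'
python3 -c "
from h import *
print(bot.get_obs()['joint_pos'])
row(.5886,.2467,.14,76)"
```

```text
clock: 8.25
eef_pos: [0.5073, -0.047, 0.1664]
tool_rot: [0.998, -0.054, 0.003, -0.011]
ft_force: [-1.3, 0.1, -0.8]
grip_width: 0.0854
[-0.1060523   0.29365841 -0.09702098  1.17597839  0.02304156 -3.14036042]
clock 8.25 pos [ 0.5073 -0.047   0.1664] yaw -6.15 tilt [ 0.0041 -0.023  -0.9997] F [-1.3  0.1 -0.8] w 0.0854
ROW [ 0.0493 -0.3     0.0335] turn -0.6846
```

```bash

python3 -m inch '[[0,0.014,0,-0.014,0],[0,0.027,0,-0.027,0],[0,0.027,0,-0.027,0]]'
python3 -c "
from h import *
print(bot.get_obs()['joint_pos'])
row(.5886,.2467,.14,76)"
```

```text
clock: 8.62
eef_pos: [0.5071, -0.0458, 0.1659]
tool_rot: [0.999, -0.046, 0.003, -0.0]
ft_force: [-0.3, -0.1, 0.3]
grip_width: 0.0858
[-9.03456100e-02  2.92604306e-01 -9.96934444e-02  1.17327363e+00
  2.95099115e-04 -3.14057067e+00]
clock 8.62 pos [ 0.5071 -0.0458  0.1659] yaw -5.23 tilt [ 5.2e-03 -3.0e-04 -1.0e+00] F [-0.3 -0.1  0.3] w 0.0858
ROW [ 0.0544 -0.2988  0.0263] turn -0.677
```

The tilt is gone, with 0.3° of pitch left. Next I'll move over the carrier while turning to a yaw of 166°.

```bash

python3 -m inch '[[0.054,-0.299,0.026,0.85,0],[0.054,-0.299,0.026,0.85,0],[0.054,-0.299,0.026,0.85,0],[0.054,-0.299,0.026,0.85,0],[0.054,-0.299,0.026,0.85,0],[0.054,-0.299,0.026,0.85,0],[0.054,-0.299,0.026,0.85,0],[0.054,-0.299,0.026,0.85,0],[0.054,-0.299,0.026,0.85,0],[0.054,-0.299,0.026,0.85,0]]'
python3 -m inch '[[0,0,0,0.72,0],[0,0,0,0.72,0],[0,0,0,0.72,0],[0,0,0,0.72,0],[0,0,0,0.72,0],[0,0,0,0.72,0],[0,0,0,0.72,0],[0,0,0,0.72,0],[0,0,0,0.72,0],[0,0,0,0.72,0]]'
python3 -c "
from h import *
print(bot.get_obs()['joint_pos'])
row(.5886,.2467,.027,166)"
```

```text
clock: 9.88
eef_pos: [0.5884, 0.2467, 0.1401]
tool_rot: [-0.591, 0.807, -0.002, 0.002]
ft_force: [-0.5, 0.1, -0.2]
grip_width: 0.0855
clock: 11.12
eef_pos: [0.5884, 0.2467, 0.1402]
tool_rot: [0.118, 0.993, 0.0, 0.003]
ft_force: [0.0, -0.6, -0.3]
grip_width: 0.0854
[ 0.39793605  0.55884417  0.24340494  1.25065002 -0.00206489  0.63399538]
clock 11.12 pos [0.5884 0.2467 0.1402] yaw 166.47 tilt [-0.005   0.0011 -1.    ] F [ 0.  -0.6 -0.3] w 0.0854
ROW [ 4.000e-04 -1.000e-04  1.132e-01] turn 0.004
```

```bash

python3 -m inch '[[0,0,0.05,0.004,0],[0,0,0.09,0.004,0],[0,0,0.112,0.004,0],[0,0,0.112,0.004,0],[0,0,0.112,0.004,0.5],[0,0,0.112,0.004,1],[0,0,0.112,0.004,1],[0,0,0.112,0.004,1],[0,0,0.112,0.004,1],[0,0,0.112,0.004,1]]'
python3 -c "
from h import *
print(bot.get_obs()['joint_pos'])
row(.5886,.2467,.027,166)
cv2.imwrite('pics/s2.png',bot.camera('side')[:,:,::-1]);cv2.imwrite('pics/t2.png',bot.camera('top')[:,:,::-1])"
```

```text
clock: 12.38
eef_pos: [0.5897, 0.2471, 0.0296]
tool_rot: [0.123, 0.992, 0.001, 0.004]
ft_force: [-0.8, 1.0, 7.2]
grip_width: 0.0253
[ 0.39776818  0.65150298  0.09937013  1.01168046 -0.00204402  0.64449718]
clock 12.38 pos [0.5897 0.2471 0.0296] yaw 165.86 tilt [-0.0068  0.0026 -1.    ] F [-0.8  1.   7.2] w 0.0253
ROW [ 0.001  -0.0007  0.0026] turn -0.0011
```

View pics/s2.png

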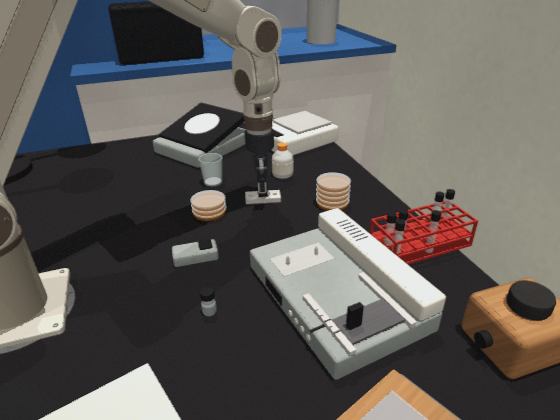

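View pics/t2.png

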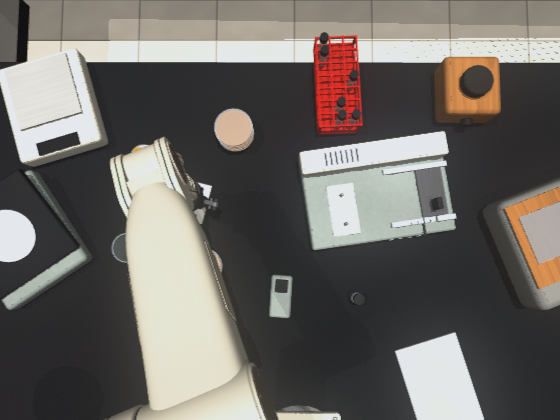

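The carrier is gripped at 25 mm opening. I'll lift it and check that it stays held.

```bash

python3 -m inch '[[0,0,-0.03,0,1],[0,0,-0.08,0,1],[0,0,-0.12,0,1],[0,0,-0.12,0,1],[0,0,-0.12,0,1]]'
python3 -c "
from h import *
row(.569,-.102,.125,188.4)
row(.569,-.102,.125,-171.6)"
```

```text
clock: 13.1
eef_pos: [0.5875, 0.2464, 0.1469]
tool_rot: [0.123, 0.992, -0.0, 0.002]
ft_force: [-0.3, 0.5, -1.6]
grip_width: 0.0253
clock 13.1 pos [0.5875 0.2464 0.1469] yaw 165.86 tilt [-3.2e-03 -2.0e-04 -1.0e+00] F [-0.3  0.5 -1.6] w 0.0253
ROW [-0.0671 -0.3423  0.0221] turn -0.1879
clock 13.1 pos [0.5875 0.2464 0.1469] yaw 165.86 tilt [-3.2e-03 -2.0e-04 -1.0e+00] F [-0.3  0.5 -1.6] w 0.0253
ROW [-0.0671 -0.3423  0.0221] turn 2.8121
```

```bash

python3 -m inch '[[-0.067,-0.342,0.0,-0.188,1],[-0.067,-0.342,0.0,-0.188,1],[-0.067,-0.342,0.0,-0.188,1],[-0.067,-0.342,0.0,-0.188,1],[-0.067,-0.342,0.0,-0.188,1],[-0.067,-0.342,0.0,-0.188,1],[-0.067,-0.342,0.015,-0.188,1],[-0.067,-0.342,0.032,-0.188,1],[-0.067,-0.342,0.032,-0.188,1],[-0.067,-0.342,0.032,-0.188,1]]'
python3 -c "
from h import *
row(.569,-.102,.115,-171.6)
S=bot.camera('side')[:,:,::-1];T=bot.camera('top')[:,:,::-1]
cv2.imwrite('pics/s3.png',S);cv2.imwrite('pics/t3.png',T)
cv2.imwrite('pics/s3z.png',cv2.resize(S[200:290,240:360],(800,600),interpolation=cv2.INTER_CUBIC))
cv2.imwrite('pics/t3z.png',cv2.resize(T[150:255,290:430],(800,600),interpolation=cv2.INTER_CUBIC))
"
```

```text
clock: 14.35
eef_pos: [0.5695, -0.1003, 0.1154]
tool_rot: [-0.074, 0.997, 0.0, 0.002]
ft_force: [0.9, -0.6, -0.7]
grip_width: 0.0251
clock 14.35 pos [ 0.5695 -0.1003  0.1154] yaw -171.51 tilt [-0.0035  0.     -1.    ] F [ 0.9 -0.6 -0.7] w 0.0251
ROW [ 0.0008 -0.0016  0.0004] turn 0.0007
```

View pics/s3z.png

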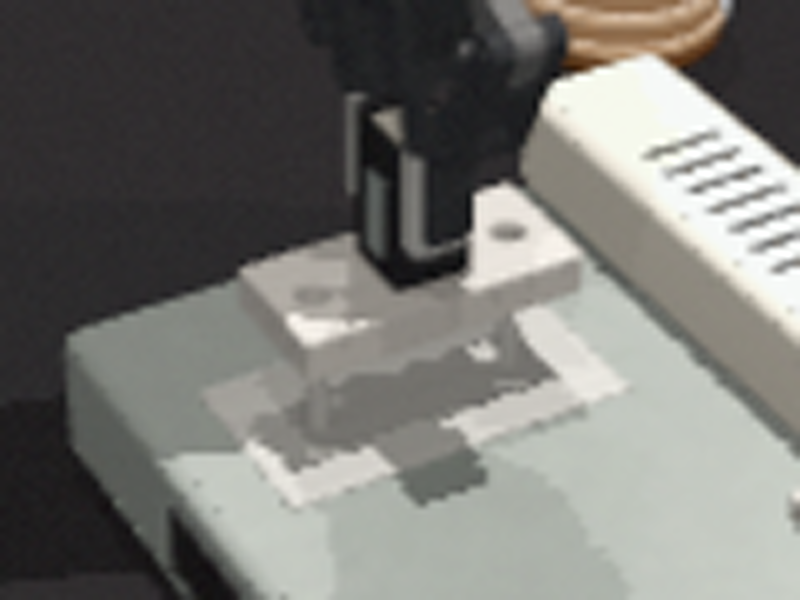

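View pics/t3z.png

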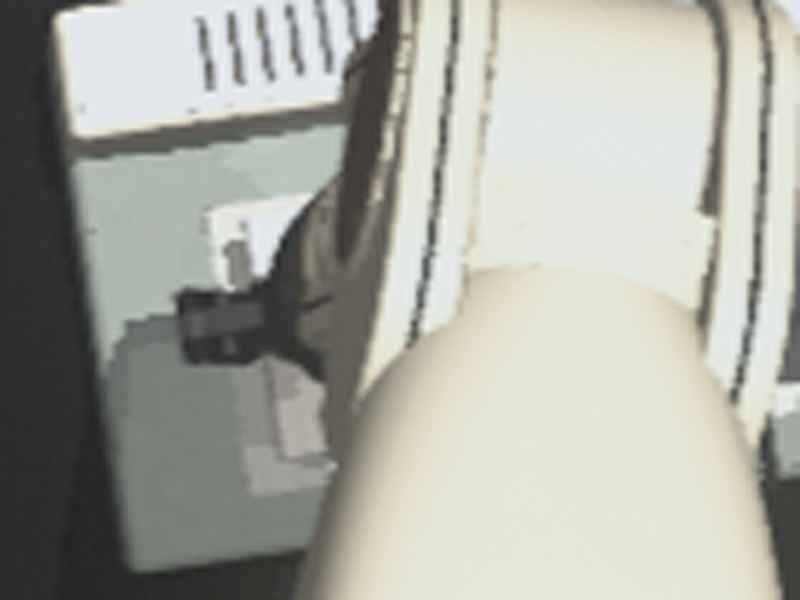

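```bash
python3 - <<'E'
from h import *
np.set_printoptions(precision=4,suppress=True)
g=lambda p:(p[0]/6.667+240-.4,p[1]/6.667+200-.4)
for z in(.097,.0998,.102):
    a=at_z('side',g((507,230)),z);b=at_z('side',g((315,293)),z);v=a-b
    print(z,(a+b)/2,np.linalg.norm(v),np.degrees(np.arctan2(v[1],v[0])))
print('expected side px of deck point etc')
# expected pixel of carrier hole centres by TCP, both candidates
c=np.array([.5695,-.1003,.0998]);e=np.array([np.cos(np.radians(8.5)),np.sin(np.radians(8.5)),0])*.034
print(proj('side',c+e),proj('side',c-e),'seen',g((507,230)),g((315,293)))
st=np.array([.5688,-.1015,.07])
print('pegtips pred',proj('side',st+e),proj('side',st-e),'seen',(305/4+239.6,148/4+209.6),(191/4+239.6,187/4+209.6))
# grab carrier holes in s0
S=cv2.imread('pics/side0.png');cv2.imwrite('pics/s0c.png',cv2.resize(S[170:215,230:290],(800,600),interpolation=cv2.INTER_CUBIC))
c=np.array([.5886,.2467,.014]);e=np.array([np.cos(np.radians(-14)),np.sin(np.radians(-14)),0])*.034
print('hole pred s0',proj('side',c+e),proj('side',c-e))
E
```

```text
0.097 [ 0.5707 -0.0989  0.097 ] 0.06788889671729671 8.613537157686613
0.0998 [ 0.5692 -0.1025  0.0998] 0.06752564594243488 8.613537157686705
0.102 [ 0.5681 -0.1053  0.102 ] 0.06724023461932918 8.613537157686665
expected side px of deck point etc
[315.4744 233.4854] [286.492  242.9301] seen (315.6461976901155, 234.09827508624568) (286.8476376181191, 243.5478026098695)
pegtips pred [315.0244 245.5003] [286.5105 255.1388] seen (315.85, 246.6) (287.35, 256.35)
hole pred s0 [273.9318 193.1188] [249.5527 194.5686]
```

View pics/s0c.png

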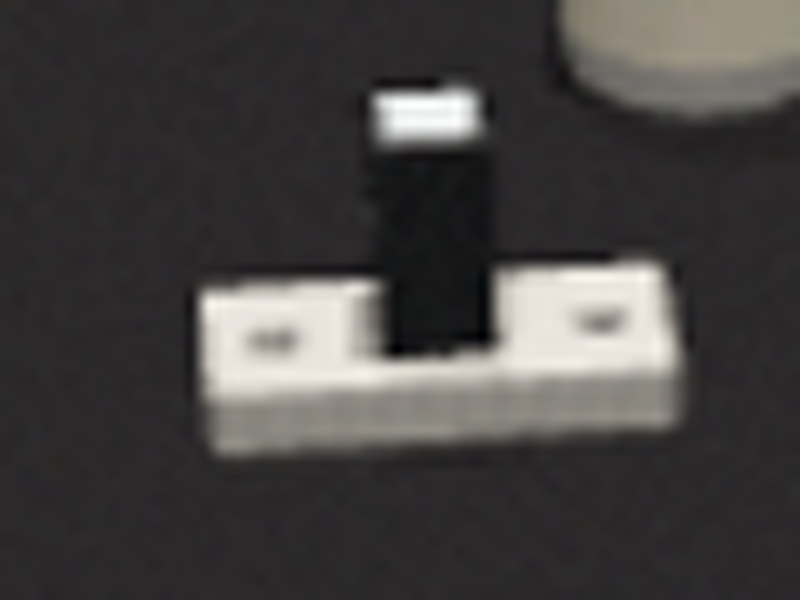

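```bash

python3 -m inch '[[0.001,-0.002,0.005,0,1],[0.001,-0.002,0.01,0,1],[0.001,-0.002,0.015,0,1],[0.001,-0.002,0.02,0,1],[0.001,-0.002,0.022,0,1],[0.001,-0.002,0.022,0,1]]'
python3 -c "
from h import *
row(.569,-.1025,.08,-171.6)
S=bot.camera('side')[:,:,::-1]
cv2.imwrite('pics/s4z.png',cv2.resize(S[200:290,240:360],(800,600),interpolation=cv2.INTER_CUBIC))
"
```

```text
clock: 15.2
eef_pos: [0.5692, -0.1034, 0.094]
tool_rot: [-0.073, 0.997, -0.0, 0.002]
ft_force: [-0.8, 0.4, -1.0]
grip_width: 0.0254
clock 15.2 pos [ 0.5692 -0.1034  0.094 ] yaw -171.58 tilt [-4.8e-03 -6.0e-04 -1.0e+00] F [-0.8  0.4 -1. ] w 0.0254
ROW [0.0002 0.0009 0.014 ] turn 0.0001
```

View pics/s4z.png

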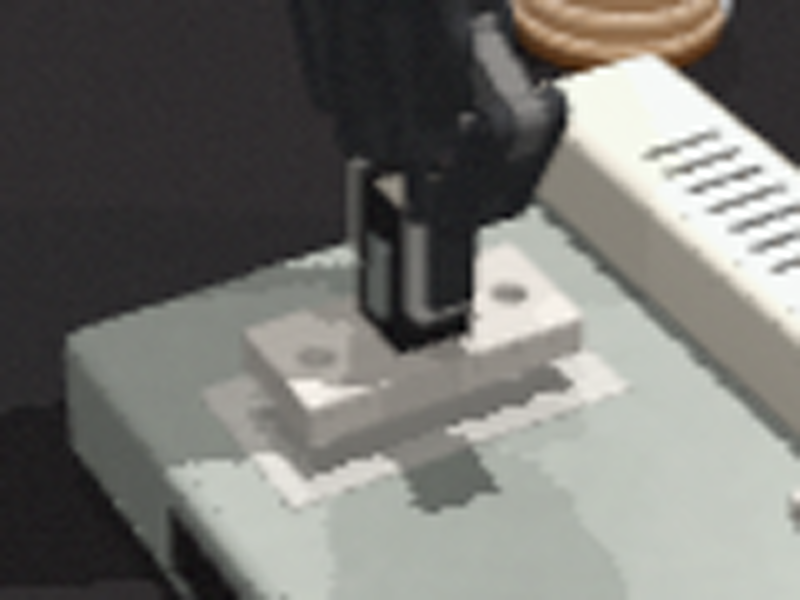

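No contact force yet, and the pegs appear to have entered the holes. I'll keep going down gently.

```bash

python3 -m inch '[[0,0,0.0015,0,1],[0,0,0.003,0,1],[0,0,0.0045,0,1],[0,0,0.006,0,1],[0,0,0.006,0,1]]'
python3 -c "
from h import *
row(.569,-.1025,.08,-171.6)"
```

```text
clock: 15.88
eef_pos: [0.5696, -0.103, 0.0882]
tool_rot: [-0.074, 0.997, 0.0, 0.003]
ft_force: [0.8, 2.0, -1.7]
grip_width: 0.0252
clock 15.88 pos [ 0.5696 -0.103   0.0882] yaw -171.57 tilt [-5.7e-03 -1.0e-04 -1.0e+00] F [ 0.8  2.  -1.7] w 0.0252
ROW [0.0006 0.0006 0.0081] turn 0.0003
```

```bash

python3 -m inch '[[0,0.0005,0.0015,0,1],[0,0.0005,0.003,0,1],[0,0.0005,0.0045,0,1],[0,0.0005,0.006,0,1],[0,0.0005,0.006,0,1]]'
python3 -c "
from h import *
row(.569,-.1025,.08,-171.6)"
python3 -m inch '[[0,0,0.0007,0,1],[0,0,0.0014,0,1],[0,0,0.002,0,1],[0,0,0.002,0,1]]'
python3 -c "
from h import *
row(.569,-.1025,.08,-171.6)"
```

```text
clock: 16.5
eef_pos: [0.5694, -0.1028, 0.0821]
tool_rot: [-0.073, 0.997, -0.0, 0.003]
ft_force: [1.3, 1.4, -0.7]
grip_width: 0.0255
clock 16.5 pos [ 0.5694 -0.1028  0.0821] yaw -171.58 tilt [-5.4e-03 -6.0e-04 -1.0e+00] F [ 1.3  1.4 -0.7] w 0.0255
ROW [0.0004 0.0004 0.0021] turn 0.0002
clock: 17.0
eef_pos: [0.5695, -0.1028, 0.0802]
tool_rot: [-0.073, 0.997, -0.0, 0.003]
ft_force: [1.9, 2.9, -0.4]
grip_width: 0.0254
clock 17.0 pos [ 0.5695 -0.1028  0.0802] yaw -171.58 tilt [-5.5e-03 -7.0e-04 -1.0e+00] F [ 1.9  2.9 -0.4] w 0.0254
ROW [0.0004 0.0004 0.0002] turn 0.0002
```

```bash

python3 -m inch '[[-0.0004,0.0004,0.0005,0,1],[-0.0004,0.0004,0.001,0,1],[-0.0004,0.0004,0.0015,0,1],[-0.0004,0.0004,0.0015,0,1]]'
python3 -c "
from h import *
row(.569,-.1025,.08,-171.6)
S=bot.camera('side')[:,:,::-1]
cv2.imwrite('pics/s5z.png',cv2.resize(S[200:290,240:360],(800,600),interpolation=cv2.INTER_CUBIC))"
```

```text
clock: 17.5
eef_pos: [0.5694, -0.1027, 0.0795]
tool_rot: [-0.073, 0.997, -0.0, 0.003]
ft_force: [-3.2, 1.7, 5.2]
grip_width: 0.0255
clock 17.5 pos [ 0.5694 -0.1027  0.0795] yaw -171.59 tilt [-0.0051 -0.0014 -1.    ] F [-3.2  1.7  5.2] w 0.0255
ROW [ 0.0004  0.0003 -0.0005] turn 0.0001
```

View pics/s5z.png

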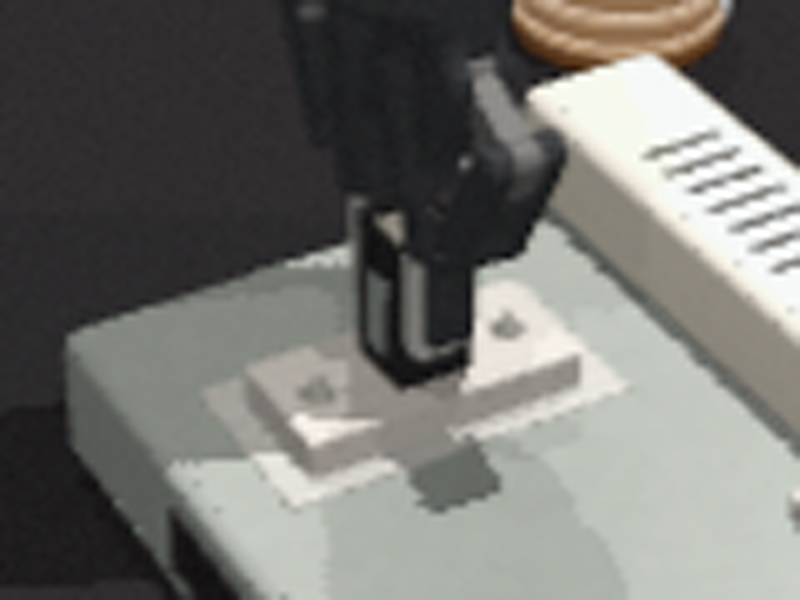

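The underside is at deck height with about 5 N of contact, and the peg tips show in both holes. I'll press slightly, then open and retreat upward.

```bash

python3 -m inch '[[0,0,0.001,0,1],[0,0,0.001,0,1],[0,0,0.001,0,0.7],[0,0,0.001,0,0.3],[0,0,0.001,0,0],[0,0,0.001,0,0],[0,0,0.001,0,0],[0,0,-0.02,0,0],[0,0,-0.06,0,0],[0,0,-0.09,0,0]]'
python3 -c "
from h import *
S=bot.camera('side')[:,:,::-1]
cv2.imwrite('pics/s6z.png',cv2.resize(S[200:290,240:360],(800,600),interpolation=cv2.INTER_CUBIC))
T=bot.camera('top')[:,:,::-1]
cv2.imwrite('pics/t6z.png',cv2.resize(T[150:255,290:430],(800,600),interpolation=cv2.INTER_CUBIC))
print(bot.get_obs()['joint_pos'])
row(.579,-.314,.17,-171.6)"
```

```text
clock: 18.8
eef_pos: [0.5695, -0.1026, 0.1701]
tool_rot: [-0.073, 0.997, -0.0, 0.003]
ft_force: [0.7, -0.1, -0.2]
grip_width: 0.0856
[-1.78588910e-01  4.19726242e-01  1.05170331e-01  1.24323740e+00
  7.89882372e-04 -3.25476816e-01]
clock 18.9 pos [ 0.5718 -0.103   0.1728] yaw -171.58 tilt [-0.0126 -0.0034 -0.9999] F [-0.2 -0.6  0. ] w 0.0855
ROW [ 0.0238 -0.2098  0.0032] turn 0.0001
```

View pics/s6z.png

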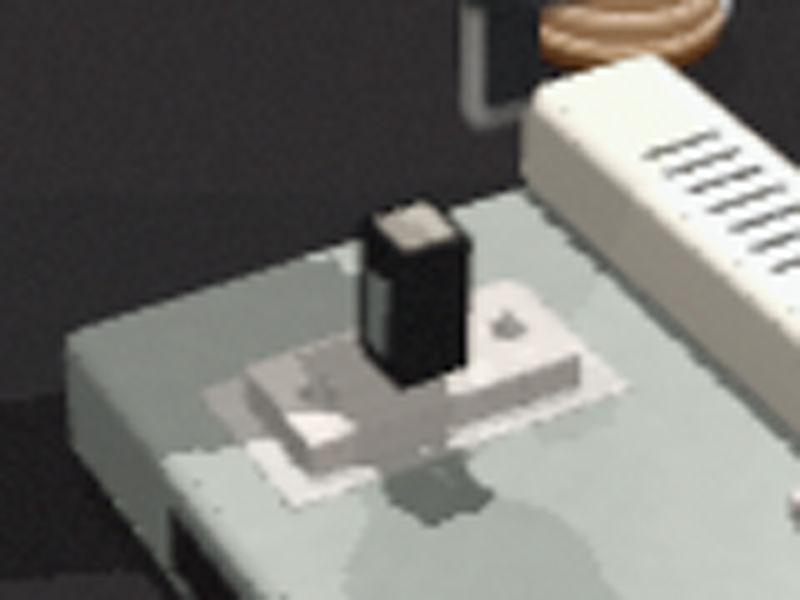

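The carrier sits flat on the stage, both pegs show in its holes and it has been released. Next I'll move above the shutter tab, which is still closed.

```bash

python3 -m inch '[[0.006,-0.05,0,0,0],[0.012,-0.1,0,0,0],[0.018,-0.15,0,0,0],[0.024,-0.208,0,0,0],[0.024,-0.208,0,0,0],[0.024,-0.208,0,0,0],[0.024,-0.208,0,0,0]]'
python3 -c "
from h import *
S=bot.camera('side')[:,:,::-1];T=bot.camera('top')[:,:,::-1]
cv2.imwrite('pics/s7.png',S)
cv2.imwrite('pics/s7z.png',cv2.resize(S[190:370,220:460],(800,600),interpolation=cv2.INTER_CUBIC))
cv2.imwrite('pics/t7.png',T)
row(.579,-.312,.068,-171.6)"
```

```text
clock: 19.77
eef_pos: [0.5759, -0.3103, 0.1684]
tool_rot: [-0.074, 0.997, 0.0, 0.002]
ft_force: [0.0, 0.0, -0.3]
grip_width: 0.0854
clock 19.88 pos [ 0.5762 -0.3102  0.1689] yaw -171.47 tilt [-5.1e-03 -6.0e-04 -1.0e+00] F [0.6 0.2 1. ] w 0.0855
ROW [-0.002  -0.0021  0.1009] turn 0.0011
```

View pics/s7z.png

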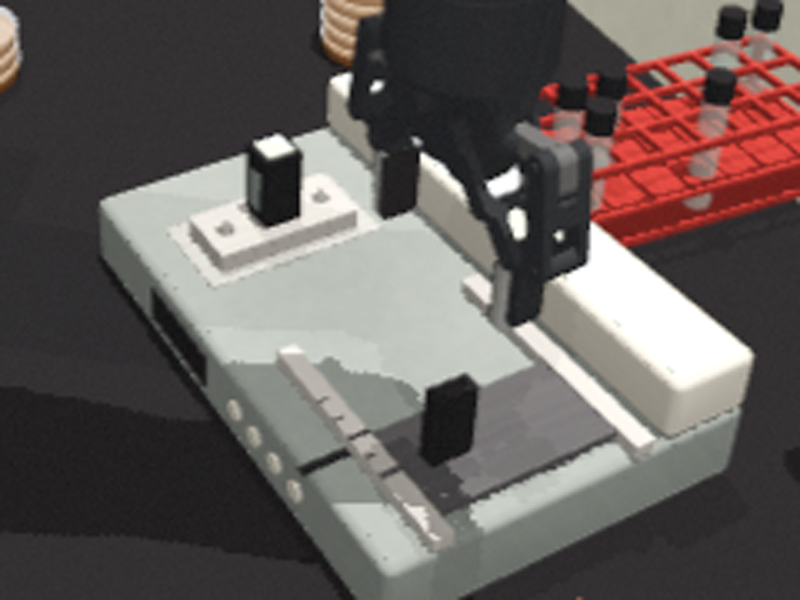

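View pics/t7.png

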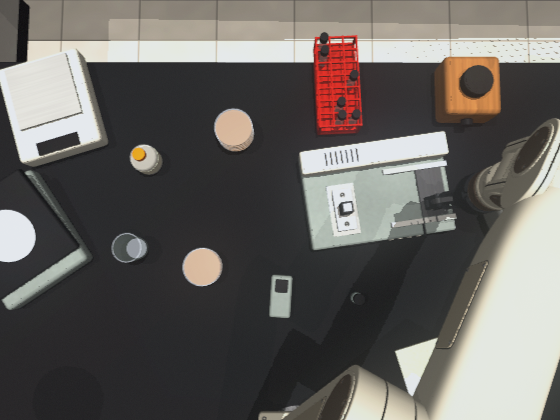

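The carrier is seated in the top view too. I'll descend around the tab and close.

```bash

python3 -m inch '[[-0.002,-0.002,0.04,0,0],[-0.002,-0.002,0.08,0,0],[-0.002,-0.002,0.099,0,0],[-0.002,-0.002,0.099,0,0]]'
python3 -c "
from h import *
row(.579,-.312,.068,-171.6)"
python3 -m inch '[[0,0,0,0,0.5],[0,0,0,0,0.9],[0,0,0,0,1],[0,0,0,0,1],[0,0,0,0,1],[0,0,0,0,1]]'
python3 -c "
from h import *
S=bot.camera('side')[:,:,::-1]
cv2.imwrite('pics/s8z.png',cv2.resize(S[190:370,220:460],(800,600),interpolation=cv2.INTER_CUBIC))
row(.579,-.312,.068,-171.6)"
```

```text
clock: 20.38
eef_pos: [0.5776, -0.3116, 0.0679]
tool_rot: [-0.074, 0.997, 0.001, 0.001]
ft_force: [0.5, 0.4, -1.2]
grip_width: 0.085
clock 20.38 pos [ 0.5776 -0.3116  0.0679] yaw -171.5 tilt [-0.0018  0.0019 -1.    ] F [ 0.5  0.4 -1.2] w 0.085
ROW [-0.0014 -0.0006 -0.0001] turn 0.0009
clock: 21.12
eef_pos: [0.5788, -0.3126, 0.0706]
tool_rot: [-0.074, 0.997, 0.0, 0.003]
ft_force: [-1.5, 4.5, 5.9]
grip_width: 0.0109
clock 21.18 pos [ 0.5788 -0.3126  0.0706] yaw -171.55 tilt [-5.9e-03  4.0e-04 -1.0e+00] F [-2.1  3.7  5.1] w 0.0112
ROW [-0.0002  0.0005  0.0026] turn 0.0004
```

View pics/s8z.png

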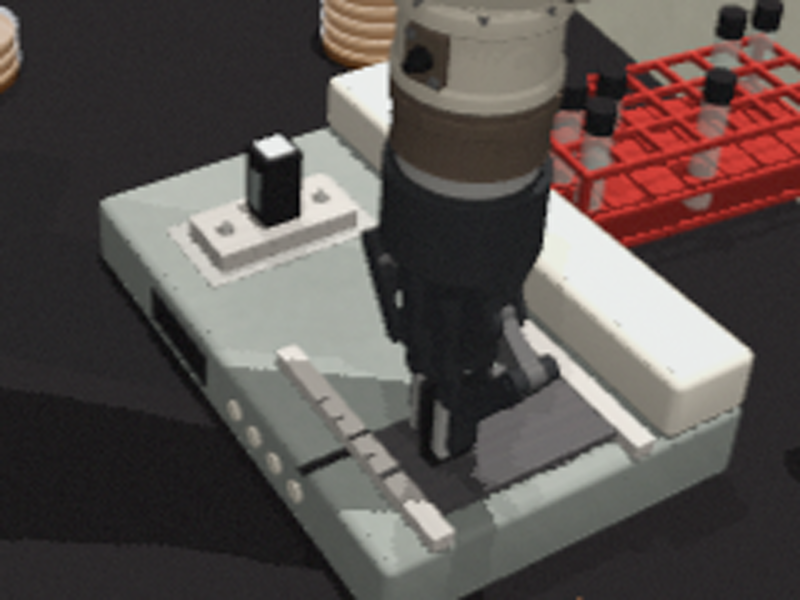

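The tab is gripped at the closed stop: the stop is pushing back about +4 N. Opening starts from a TCP of (0.5788, −0.3126). Now I'll slide it 30 mm.

```bash

python3 -m inch '[[0,0.004,0,0,1],[0,0.008,0,0,1],[0,0.012,0,0,1],[0,0.016,0,0,1],[0,0.02,0,0,1],[0,0.024,0,0,1],[0,0.027,0,0,1],[0,0.03,0,0,1],[0,0.03,0,0,1],[0,0.03,0,0,1]]'
python3 -c "
from h import *
S=bot.camera('side')[:,:,::-1];T=bot.camera('top')[:,:,::-1]
cv2.imwrite('pics/s9z.png',cv2.resize(S[250:370,280:440],(800,600),interpolation=cv2.INTER_CUBIC))
cv2.imwrite('pics/t9z.png',cv2.resize(T[125:255,290:470],(792,572),interpolation=cv2.INTER_CUBIC))
row(.5744,-.2829,.07,-171.6)"
```

```text
clock: 22.42
eef_pos: [0.5748, -0.2857, 0.0706]
tool_rot: [-0.073, 0.997, -0.002, 0.003]
ft_force: [-0.3, -7.5, 4.5]
grip_width: 0.0111
clock 22.52 pos [ 0.5749 -0.2857  0.0706] yaw -171.65 tilt [-0.0063 -0.0049 -1.    ] F [-0.1 -8.7  4.7] w 0.0111
ROW [0.0001 0.0028 0.0006] turn -0.0004
```

View pics/s9z.png

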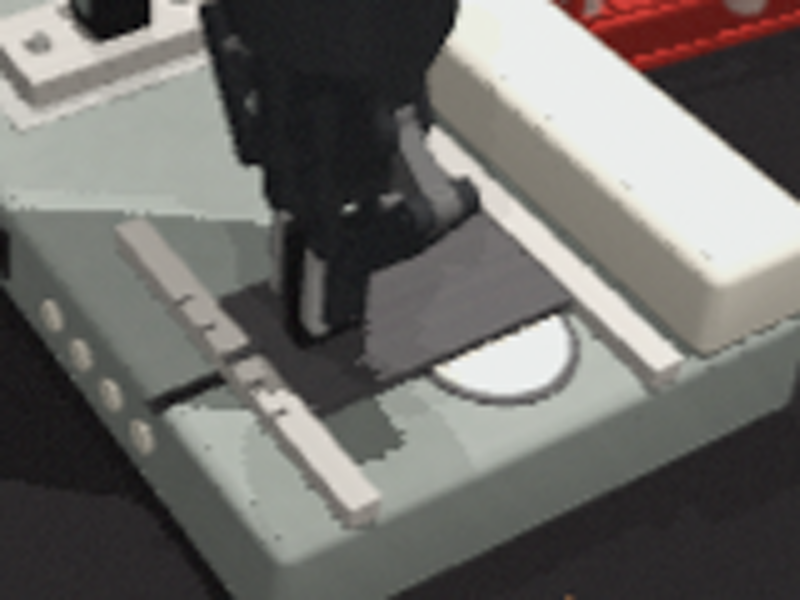

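View pics/t9z.png

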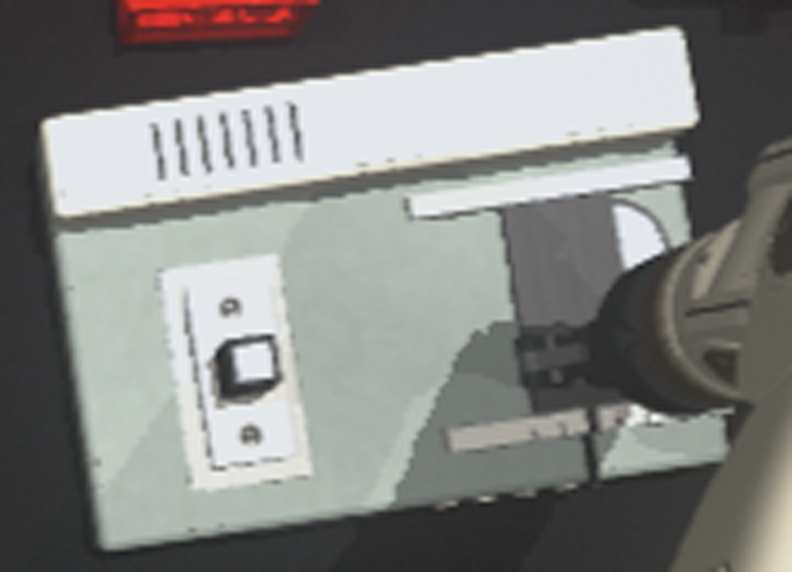

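Travel is 27 mm because the arm gave a little against the spring. I'll add the remaining 3 mm and compare the pointer with the long tick.

```bash

python3 -m inch '[[0,0.0015,0,0,1],[0,0.003,0,0,1],[0,0.003,0,0,1],[0,0.003,0,0,1],[0,0.003,0,0,1]]'
python3 -c "
from h import *
S=bot.camera('side')[:,:,::-1];T=bot.camera('top')[:,:,::-1]
cv2.imwrite('pics/side10.png',S);cv2.imwrite('pics/top10.png',T)
cv2.imwrite('pics/s10z.png',cv2.resize(S[280:355,290:390],(800,600),interpolation=cv2.INTER_CUBIC))
cv2.imwrite('pics/t10z.png',cv2.resize(T[155:245,380:460],(640,720),interpolation=cv2.INTER_CUBIC)[:600])
T0=cv2.imread('pics/top0.png');
a=np.hstack([cv2.resize(x[165:235,395:460],(390,420),interpolation=cv2.INTER_CUBIC) for x in(T0,T)]);cv2.imwrite('pics/cmp10.png',a)
S0=cv2.imread('pics/side0.png')
a=np.hstack([cv2.resize(x[285:350,300:360],(384,416),interpolation=cv2.INTER_CUBIC) for x in(S0,S)]);cv2.imwrite('pics/cmps10.png',a)
for c in('side','top'):
  for n in('half_mark','shutter_tab'):
    print(c,n,[(round(d['score'],2),np.round([d['point'][0]*560,d['point'][1]*420],1),np.round(at_z(c,(d['point'][0]*560,d['point'][1]*420),.05),4)) for d in bot.spot_point(c,n)[:2]])
row(.5744,-.2829,.07,-171.6)"
```

```text
clock: 23.15
eef_pos: [0.5744, -0.283, 0.0706]
tool_rot: [-0.073, 0.997, -0.002, 0.003]
ft_force: [0.1, -7.6, 4.1]
grip_width: 0.0109
side half_mark [(0.85, array([341.1, 317. ]), array([ 0.5739, -0.2829,  0.05  ]))]
side shutter_tab [(0.57, array([342. , 317.9]), array([ 0.5744, -0.2854,  0.05  ]))]
top half_mark [(0.72, array([422.1, 206.1]), array([ 0.5767, -0.2873,  0.05  ]))]
top shutter_tab [(0.71, array([418. , 206.1]), array([ 0.5767, -0.2776,  0.05  ]))]
clock 23.45 pos [ 0.5744 -0.283   0.0706] yaw -171.66 tilt [-0.0063 -0.0052 -1.    ] F [ 0.7 -9.2  4.2] w 0.0107
ROW [0.     0.0001 0.0006] turn -0.0005
```

View pics/cmp10.png

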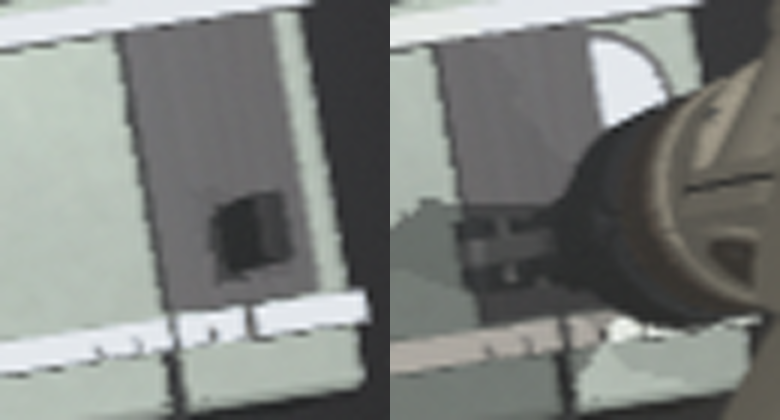

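View pics/cmps10.png

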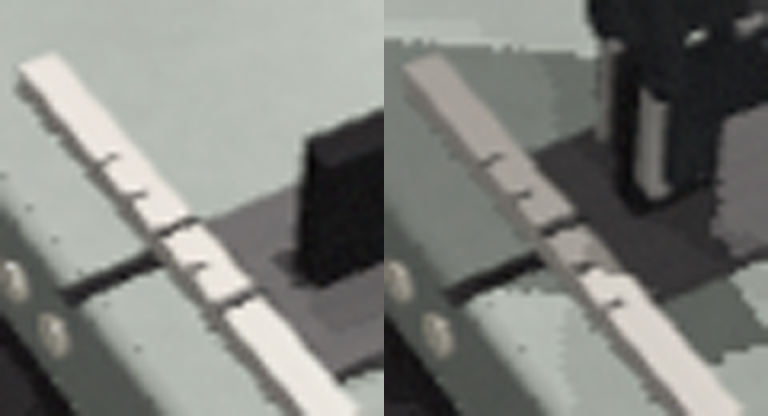

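The pointer now lies on the long middle tick in both views. TCP travel is 29.9 mm, and the spring force of about 8 N matches half travel. One last steadiness and bystander check, then I'll hand in.

```bash

python3 -c "
from h import *
T0=cv2.imread('pics/top0.png')
for n in ['dishes','beaker','dish_tower','reagent','vial','counter','carrier']:
    bot_d=bot.spot_point('top',n); 
    if bot_d: print(n,round(bot_d[0]['score'],2),np.round(at_z('top',(bot_d[0]['point'][0]*560,bot_d[0]['point'][1]*420),.05 if n=='carrier' else 0)[:2],4))
row(.5744,-.2829,.07,-171.6)
print(bot.job_done())"
```

```text
dishes 0.7 [0.4319 0.2382]
beaker 0.72 [0.4778 0.3892]
dish_tower 0.85 [0.7622 0.154 ]
reagent 0.93 [0.6892 0.3665]
counter 0.7 [0.4311 0.237 ]
carrier 0.85 [ 0.5586 -0.0982]
clock 23.8 pos [ 0.5744 -0.283   0.0706] yaw -171.66 tilt [-0.0063 -0.0052 -1.    ] F [-0.7 -6.9  4.4] w 0.0111
ROW [0.     0.0001 0.0006] turn -0.0005
the job is handed in; nothing more can be done
None
```

The carrier is seated on both pegs, flat on the stage and released. After that I gripped the shutter tab and slid it to the half-way mark, where the gripper is still holding it. I handed the job in at about 23.8 s; no verdict was reported.

**Carrier:** it touched down with about 5 N at the height expected for a flat plate. After release, both pictures show a peg in each hole and the plate flat.

**Shutter:** travel was 29.9 mm by the arm's own position, with 7–9 N of spring force (8.1 N expected at half travel). The pointer lies on the long tick in both views. The arm held its position over the last readings.

**Checks that disagreed:**
- The network's tab and half-mark points agreed to about 3 mm in the side view but were about 10 mm apart in the top view. I went by the ticks, the travel and the force instead.
- The network put the carrier about 12 mm from where the arm left it. The pictures contradict that.
- In the last bystander check the network missed the vial and reported the counter at the dishes' position, so those two have no final network check. They looked in place in the last full top view before I gripped the shutter. The others matched their first positions within about 10 mm, which is about how far off the network was elsewhere.

**Along the way:** I drove the last joint to its range limit early on, which tilted the tool by about 5°. I undid that at the opposite limit before touching anything.

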